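# Index the board carriage over the preheater with its stay

### The job

The circuit board's carriage is parked off the heater: its steel stay bar is hooked over the index pin by the plain hole near the red handle. Lift the stay off the pin, draw the carriage in with it, and lower the hole of the brass block over the pin until the stay lies fully down on the blue post's shoulder, then let go. Feel for the hole gently: never press the stay hard on the pin or let it fall on it, and leave the meter, the solder spool and the screwdriver where they are.

Things in the scene. Friction and masses are not known exactly. Their poses are not given: they have to be found in the camera images.
- station: Fixed rework station (white preheater, rails, blue post). Origin on the bench under the index pin, on its axis; z up, +y from the pin along the rails to the heater, x across. The blue post, 24 mm diameter, has its shoulder 57 mm above the bench; on it stands the 9 mm steel index pin, 57 to 72 mm above the bench (top edge stepped 1 mm). Grey foot plate 90 mm wide, 12 mm high, to y = -40 mm
- stay: Steel stay bar, 36 mm wide (x), 8 mm thick, 0.3 kg. Origin at its pivot on the carriage, at the underside; z up, the bar runs along its own -y to the red handle. It swings freely up about the pivot (to 0.5 rad) and sideways (0.2 rad each way), and falls by its weight. Fully down it is level, underside 57 mm above the bench; so it starts, plain end hole over the pin
- handle (a point): Centre of the red upright fin on the stay, 270 mm from the pivot, 25 mm above the stay's underside. Fin 12 mm thick (stay's x), 26 mm long (stay's y), 34 mm tall, on the bar's end, 14 mm wide there. Pinch from above with the fingers closing along the stay's x: the bar can then pitch between the fingers
- end_hole (a point): Centre of the plain hole at the stay's underside, 225 mm from the pivot, 13 mm diameter: this is the hole over the pin at the start
- slot_mid (a point): Middle of the stay's adjuster slot, at its underside, 145 mm from the pivot. In the slot a brass block, 68 mm long (y), 25 mm wide, flush with the bar, has a 12 mm through hole in its centre: the hole to use. The block is clamped and does not shift, but its place is not measured: its hole lies on the bar's centre line up to 14 mm from this point either way along the stay's y
- carriage (a joint): Travel of the board carriage along the rails towards the pin, m: about 0 parked, 0.080 with the middle of the slot over the pin, range -0.006 to 0.115. It moves with some 2.5 N of friction and stays where it is left
- meter: Bystander: red multimeter lying flat, 85 x 180 x 40 mm, origin centre of underside
- spool: Bystander: green solder spool standing on its flange, 54 mm diameter, 40 mm tall, origin centre of underside
- driver: Bystander: screwdriver with yellow handle lying flat, 170 mm long, origin at its middle on the bench

How it is judged (in metres and radians):
On the way, in this order (a step that is already met when the one before it is completed fails the run):
1. the stay is lifted clear of the pin (z of end_hole in the frame of station above 0.073 m), for 0.1 s.
2. the brass block's hole is over the pin and the stay is fully down (z of slot_mid in the frame of station below 0.0595 m and horizontal distance between slot_mid and station below 0.0175 m and angle between stay's own z axis and vertical below 0.02 rad), for 0.3 s.
At the end, for the whole second after the job is handed in: the stay lies level (within 0.02 rad) and fully down on the post's shoulder (its underside at the slot 54 to 59.5 mm above the bench) with the brass block's hole over the pin (slot middle within 17.5 mm of the pin's axis), at rest and let go (all of step 2 and z of slot_mid in the frame of station above 0.054 m and velocity of joint carriage between -0.005 and 0.005 m/s and linear speed of stay below 0.01 m/s); the robot touches nothing.
It fails at once if the stay loaded the pin or post with more than 25 N (contact force between stay and station above 25 N).
It fails at once if a bystander was shifted by more than 15 mm (distance of any of meter, spool, driver from where it was at the start of the episode above 0.015 m).
It also fails if it takes over 72 s, if anything falls off the work surface, if the arm or the gripper's body presses on something with over 40 N, if the wrist force passes 120 N, or if a joint passes its speed limit or range.

### The arm

A 6-joint arm with a two-finger parallel gripper is mounted at the origin on the work surface. World frame = base frame: x ahead of the robot, y to its left, z up, the work surface at z = 0. Lengths are in mm, angles in rad, forces in N, time in s.
With the tool pointing down it reaches from about 350 to 875 mm from the base axis. Payload 4.2 kg.
Tool frame: the origin (TCP) lies at the very end of the fingers, on their centre line; the grasp point (between the pads) lies 19 mm behind it; z points along the fingers, y is the line along which they close (so a half turn about z gives the same grasp; the last joint's range is limited). The gripper opens to 85 mm and grips with 20 to 120 N. Pads are 22 mm wide; open, the fingers measure 114 mm over their backs; the gripper's body (76 mm by 85 mm) begins 54 mm behind the grasp point. The pads swing forward as they close: fully open they stand 13 mm farther back than shut.
Start: joints at [-1.08, 0.385, 0.008, 0, -1.194, -0.259], TCP at [143.599, -608.259, 231.312] pointing down, gripper open.
Joint ranges: [-3.14, 3.14], [-1.21, 2.06], [-1.07, 1.41], [-3.16, 2.05], [-2.99, -0.16], [-3.1, 3.1]. Speed limits (rad/s): [2.79, 2.79, 3.14, 3.14, 3.14, 3.14].

### API

Orientations are given as a unit quaternion [x, y, z, w].
In Python, from bench import arm, optics gives the robot as it stands. The module is installed in compiled form; this text tells all that it offers.
- The arm moves only by the tool step_arm, never from a script. Its argument "motion" is a list of rows, each an object with "dr": the turn, a rotation vector about the tool's x, y, z in units of 8 degrees (1.0 is 8 degrees), a list of three; "slide": the shift along the tool's x, y, z in mm, a list of three; "jaw": the finger opening in mm, from 0 to 85.4. A call has exactly 8 rows; each row is the pose to reach, as a shift and turn from the pose commanded when the call began, along the tool's axes at that moment; what a row does not reach only later rows make up. A row lasts 1/8 s, in which the tool goes at most 62.5 mm and 10.7 degrees, less where a joint would pass 70% of its speed; a pose out of reach is approached as far as the arm can. A call with a gripper value outside its range is refused whole. The fingers move at their own pace and stop on an object; the grip force is fixed at half the most. Time passes only in rows, so rows that repeat a pose let the fingers close, or fill a call up. It gives the time, the measured TCP pose, the force, the opening and the grip force at its end, in the units of the state.
- arm.read_state(): the state, without advancing time (a new reading comes with each control period).
- optics.get_image(name): name is "side" or "top" or "wrist"; returns the picture (480x640x3 uint8, blue, green, red); there is no depth.
- optics.camera_info(name): a dict with "camera_matrix" (3x3 intrinsics, pixels), "k1" (the pictures are not rectified: a ray, as slopes to the right and down, at radius r is drawn at 1 + k1 r^2 times it, then the intrinsics apply), "view" (4x4, takes a point from world to camera coordinates); the wrist camera has in their place "T_tool_cam" (4x4, takes a point from camera to tool coordinates, whose origin is the TCP and whose axes are the flange's). Camera axes: x right, y up, looking along -z (the intrinsics and any distortion apply to the point x, -y, -z); pixel columns grow to the right and rows downward; lengths in mm; the calibration is good to about 2 mm. A picture is of the moment at which its call begins: read the wrist's pose just before it. camera_info takes no time and is no camera call.
- arm.job_done(): hands the job in; it is judged then, once.
The state is a dict: "clock": time; "joints": joint angles; "joint_vel": joint speeds; "joint_efforts": joint torques, N m; "position": TCP position; "ee_rot": TCP orientation; "contact_force": force on the tool from outside, world axes, zero at the start; "wrist_torque": the same for the moment, N m; "gripper_width": finger opening in mm; "grasp_force": force on a finger pad.
Only numpy, scipy, OpenCV 4.12 (cv2) and the standard library are available. Lean on these libraries where they do the work, as an engineer would, in place of code of your own. Each camera call takes 0.05 s, during which the arm holds its last target. There are 200 camera calls.

## Working session

There is one attempt and no reset: what is moved stays moved. The work goes in short steps, Python scripts to look and compute and a tool call to move; the robot and the scene stay as the last step left them, time stands still between calls to the robot, and variables do not carry over. Pictures are saved under pics/ and viewed, at most 10 in all, crops included, and the job is handed in when it is done.

Besides the shell and the picture viewer there is one more tool, called after ">>>" by a JSON object that holds its "method" and its "body", one argument or row to a line. step_arm: Moves the arm, as the interface text tells. Its arguments: {"type":"object","properties":{"motion":{"type":"array","items":{"type":"object","properties":{"dr":{"type":"array","items":{"type":"number"}},"slide":{"type":"array","items":{"type":"number"}},"jaw":{"type":"number"}}}}},"required":["motion"]}

```bash
mkdir -p pics; cat > h.py <<'E'
import numpy as np, cv2
from bench import arm, optics
from scipy.spatial.transform import Rotation as R
def ray(info,uv,tool=None):
    K=np.array(info["camera_matrix"],float);k=info["k1"]
    d=np.array([(uv[0]-K[0,2])/K[0,0],(uv[1]-K[1,2])/K[1,1]]);s=d.copy()
    for _ in range(20): s=d/(1+k*(s@s))
    v=np.array([s[0],-s[1],-1.])
    if tool is None: T=np.linalg.inv(np.array(info["view"],float))
    else:
        p,q=tool;W=np.eye(4);W[:3,:3]=R.from_quat(q).as_matrix();W[:3,3]=p
        T=W@np.array(info["T_tool_cam"],float)
    return T[:3,3],T[:3,:3]@v
def at_z(name,uv,z,tool=None):
    o,d=ray(optics.camera_info(name),uv,tool);return o+d*(z-o[2])/d[2]
def proj(name,P,tool=None):
    i=optics.camera_info(name);P=np.append(P,1.)
    if tool is None:c=np.array(i["view"])@P
    else:
        p,q=tool;W=np.eye(4);W[:3,:3]=R.from_quat(q).as_matrix();W[:3,3]=p
        c=np.linalg.inv(W@np.array(i["T_tool_cam"]))@P
    s=np.array([c[0],-c[1]])/-c[2];s=s*(1+i["k1"]*(s@s));K=np.array(i["camera_matrix"])
    return K[:2,:2]@s+K[:2,2]
E
python3 - <<'E'
from h import *
s=arm.read_state();print(s)
a=[optics.get_image(n) for n in("top","side","wrist")]
cv2.imwrite("pics/top.png",a[0]);cv2.imwrite("pics/side.png",a[1]);cv2.imwrite("pics/wrist.png",a[2])
for n in("top","side","wrist"):print(optics.camera_info(n))
E
```

```text
{'clock': 0.0, 'joints': array([-1.08036904e+00,  3.85528278e-01,  6.61369121e-03, -5.40163891e-04,
       -1.19396191e+00, -2.58596397e-01]), 'joint_vel': array([ 1.63554671e-03, -4.17455566e-04, -3.25657475e-03, -4.67649607e-06,
       -5.62806525e-05, -2.93436457e-04]), 'joint_efforts': array([-8.83597804e-04, -3.92288160e+01,  1.88394642e+01,  4.18623894e+00,
       -4.67259626e-03,  1.50443125e-06]), 'position': array([ 143.49241528, -607.70259754,  230.22777773]), 'ee_rot': array([-1.15556996e-01,  9.93300275e-01,  1.05982469e-03, -1.46854316e-04]), 'contact_force': array([-0.46381372,  0.02153679, -0.25430689]), 'wrist_torque': array([-0.00026638, -0.0281428 , -0.04573562]), 'grasp_force': 0.0, 'gripper_width': 85.51035245488345}
{'camera_matrix': array([[599.31994751,   0.        , 315.10754956],
       [  0.        , 599.31994751, 241.48636152],
       [  0.        ,   0.        ,   1.        ]]), 'k1': -0.20688868852626355, 'view': array([[ 1.22346986e-02, -9.99920588e-01,  3.02141705e-03,
        -5.73086453e+00],
       [ 9.77988474e-01,  1.25956904e-02,  2.08278404e-01,

[... 603 characters left out ...]
.10884989e-01,  4.96674480e-01,
        -7.91188544e+02],
       [ 0.00000000e+00,  0.00000000e+00,  0.00000000e+00,
         1.00000000e+00]])}
{'camera_matrix': array([[380.48451934,   0.        , 316.90258606],
       [  0.        , 380.48451934, 236.77889677],
       [  0.        ,   0.        ,   1.        ]]), 'k1': -0.0693054496353996, 'T_tool_cam': array([[-4.83664076e-04,  9.60342449e-01,  2.78822788e-01,
         7.15593250e+01],
       [ 9.99999772e-01,  3.32932833e-04,  5.87952063e-04,
        -2.20020330e-01],
       [ 4.71806063e-04,  2.78823009e-01, -9.60342390e-01,
        -1.42466647e+02],
       [ 0.00000000e+00,  0.00000000e+00,  0.00000000e+00,
         1.00000000e+00]])}
```

View pics/top.png

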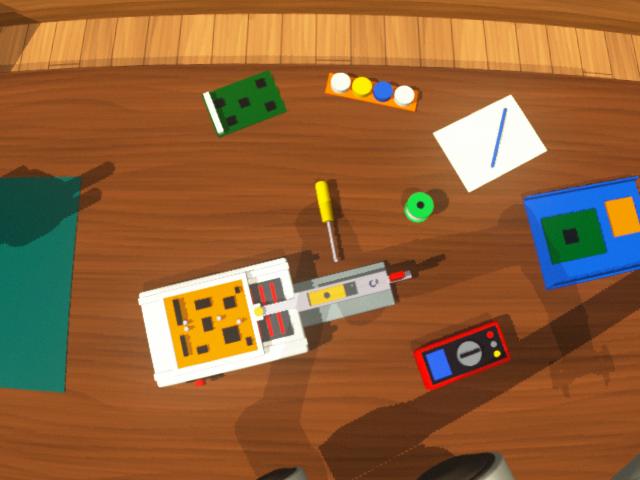

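View pics/side.png

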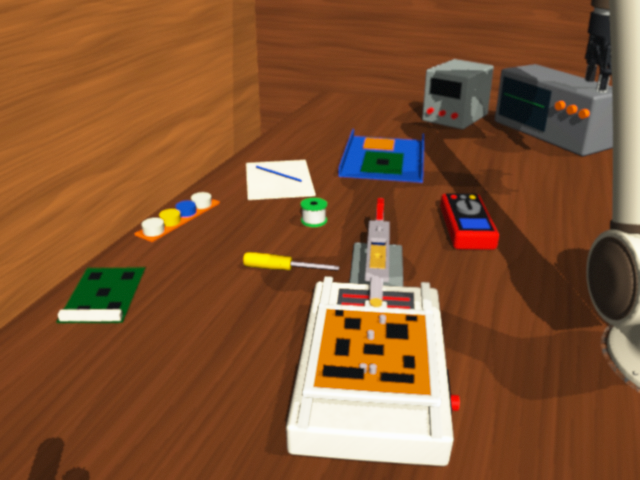

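The top view shows the red handle near (400,275), the end hole with the pin at about (374,283), the brass hole at (327,295) and the pivot at (259,311). The spool is at (419,207), the driver at (328,220) and the meter at (461,354). I'll enlarge the stay.

```bash
python3 - <<'E'
from h import *
a=cv2.imread("pics/top.png")[250:330,245:425]
cv2.imwrite("pics/topc.png",cv2.resize(a,None,fx=4.4,fy=4.4,interpolation=cv2.INTER_CUBIC))
P=at_z("top",(259,311),65);H=at_z("top",(374,283),68);B=at_z("top",(327,295),65);F=at_z("top",(398,276),91)
print(P,H,B,F,np.linalg.norm((H-P)[:2]),np.linalg.norm((B-H)[:2]),np.linalg.norm((F-P)[:2]))
E
```

```text
[441.19031486 106.44004738  65.        ] [ 497.2481396  -111.99583024   68.        ] [473.6032388  -22.39943277  65.        ] [ 507.67110978 -155.11232401   91.        ] 225.51432847188522 92.66388602804595 269.86911470842716
```

View pics/topc.png

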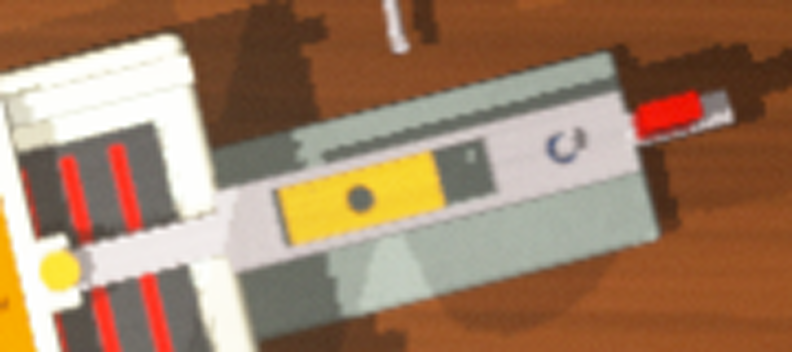

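The crop confirms the brass hole at about (326.8,295) and the end hole at (373.6,283.2), so the brass hole is about 93 mm from the end hole. Next I move above the pin to look from closer.

>>> {"method": "step_arm", "body": {
  "motion": [
    {"slide":[-40,35,6],"dr":[0,0,1]},
    {"slide":[-85,75,13],"dr":[0,0,2.1]},
    {"slide":[-130,114,20],"dr":[0,0,3.2]},
    {"slide":[-175,153,27],"dr":[0,0,4.3]},
    {"slide":[-220,192,34],"dr":[0,0,5.4]},
    {"slide":[-265,231,41],"dr":[0,0,6.5]},
    {"slide":[-310,270,48],"dr":[0,0,7.6]},
    {"slide":[-350,305,54],"dr":[0,0,8.7]}
  ]
}}

```text
$.motion[0]: bad value
```

```bash
cat >> h.py <<'E'
def rel(target,yaw_y):
    """print slide (tool axes) and dr for TCP target, tool y at world angle yaw_y deg, pointing down"""
    s=arm.read_state();Rm=R.from_quat(s["ee_rot"])
    c,sn=np.cos(np.radians(yaw_y)),np.sin(np.radians(yaw_y))
    G=R.from_matrix(np.array([[-sn,c,0],[c,sn,0],[0,0,-1]]).T)
    print("pos",s["position"].round(1),"F",s["contact_force"].round(1),"slide",Rm.inv().apply(np.array(target)-s["position"]).round(1),"dr",((Rm.inv()*G).as_rotvec(degrees=True)/8).round(2),"t",round(s["clock"],2))
E
python3 -c "
from h import *
rel([497,-112,160],14.4)"
```

```text
pos [ 143.5 -607.9  230.5] F [-0.6 -0.2 -0.4] slide [-458.   401.3   71.1] dr [ 1.000e-02 -1.000e-02  1.111e+01] t 0.15
```

Each row apparently needs a "jaw" value.

>>> {"method": "step_arm", "body": {
  "motion": [
    {"slide":[-40,35,6],"dr":[0,0,1],"jaw":40},
    {"slide":[-85,75,13],"dr":[0,0,2.1],"jaw":40},
    {"slide":[-130,114,20],"dr":[0,0,3.2],"jaw":40},
    {"slide":[-175,153,27],"dr":[0,0,4.3],"jaw":40},
    {"slide":[-220,192,34],"dr":[0,0,5.4],"jaw":40},
    {"slide":[-265,231,41],"dr":[0,0,6.5],"jaw":40},
    {"slide":[-310,270,48],"dr":[0,0,7.6],"jaw":40},
    {"slide":[-350,305,54],"dr":[0,0,8.7],"jaw":40}
  ]
}}

```text
clock: 1.15
position: [413.8, -231.1, 177.4]
ee_rot: [0.471, 0.882, 0.0, 0.0]
contact_force: [0.2, -0.5, -0.2]
gripper_width: 40.3
grasp_force: 0.0
```

```bash
python3 -c "
from h import *
rel([497,-112,160],14.4)"
```

```text
pos [ 413.8 -231.1  177.4] F [ 0.2 -0.5 -0.2] slide [ 52.8 135.3  17.4] dr [0.   0.   2.42] t 1.15
```

>>> {"method": "step_arm", "body": {
  "motion": [
    {"slide":[12,30,4],"dr":[0,0,0.6],"jaw":40},
    {"slide":[27,68,9],"dr":[0,0,1.2],"jaw":40},
    {"slide":[41,105,13],"dr":[0,0,1.9],"jaw":40},
    {"slide":[50,128,17],"dr":[0,0,2.3],"jaw":40},
    {"slide":[53,135,17],"dr":[0,0,2.42],"jaw":40},
    {"slide":[53,135,17],"dr":[0,0,2.42],"jaw":40},
    {"slide":[53,135,17],"dr":[0,0,2.42],"jaw":40},
    {"slide":[53,135,17],"dr":[0,0,2.42],"jaw":40}
  ]
}}

```text
clock: 2.15
position: [494.9, -114.0, 160.8]
ee_rot: [0.611, 0.791, 0.0, 0.0]
contact_force: [0.1, -0.0, -0.7]
gripper_width: 40.0
grasp_force: 0.0
```

```bash
python3 - <<'E'
from h import *
s=arm.read_state();im=optics.get_image("wrist")
cv2.imwrite("pics/w1.png",im)
np.savez("w1.npz",p=s["position"],q=s["ee_rot"]);print(s["position"],s["ee_rot"])
E
```

```text
[ 494.86659619 -114.02081901  160.76308773] [6.11414417e-01 7.91310558e-01 7.86185088e-05 7.85020362e-05]
```

View pics/w1.png

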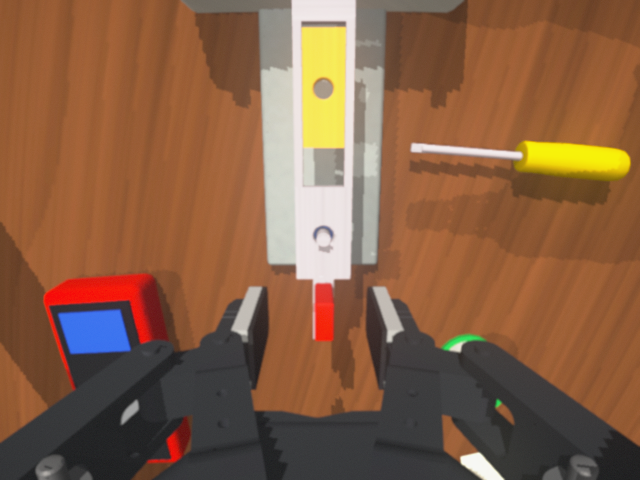

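The wrist view shows the brass hole at (323,88), the end hole and pin at (323,237), and the fin top at x=324, y from about 284 to 340. I'll compute positions from these.

```bash
python3 - <<'E'
from h import *
d=np.load("w1.npz");T=(d["p"],d["q"])
im=cv2.imread("pics/w1.png");g=cv2.cvtColor(im,cv2.COLOR_BGR2GRAY)
roi=im[70:106,305:342];m=(roi[...,2]<180).astype(np.uint8)
n,l,st,c=cv2.connectedComponentsWithStats(m)
for i in range(1,n):
    if st[i,4]>40:print("brass",st[i],c[i]+[305,70])
b=cv2.resize(im[222:252,308:340],None,fx=16,fy=16,interpolation=cv2.INTER_CUBIC)
e=cv2.resize(im[276:348,300:350],None,fx=6.6,fy=6.6,interpolation=cv2.INTER_CUBIC)
b=cv2.copyMakeBorder(b[:475],0,475-min(475,b.shape[0]),0,0,cv2.BORDER_CONSTANT);e=e[:475]
e=cv2.resize(e,(330,475));cv2.imwrite("pics/w1c.png",np.hstack([b,cv2.resize(e,(280,475))]))
B=at_z("wrist",(323.2,88),65,T);H=at_z("wrist",(323.2,236.5),65,T);N=at_z("wrist",(325,239),72,T);F=at_z("wrist",(324.5,312),99,T)
print(B,H,N,F);u=(B-H)[:2];print(np.linalg.norm(u),np.degrees(np.arctan2(u[1],u[0])),np.linalg.norm((B-N)[:2]),np.linalg.norm((F-H)[:2]))
E
```

```text
brass [  9   9  18  19 259] [322.82625483  88.08494208]
[474.33837377 -23.31761835  65.        ] [ 497.73997213 -111.70747762   65.        ] [ 498.64276484 -111.07328954   72.        ] [ 507.45846886 -147.30650341   99.        ]
91.43523406429767 104.82907425579153 91.05910856172443 36.9017589777599
```

View pics/w1c.png

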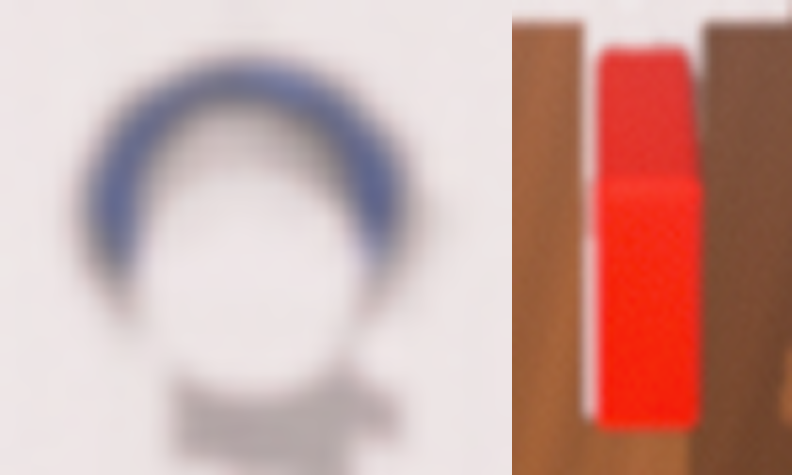

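The crop shows the pin's top disc centred at (323.9,239.8), the end-hole centre at (323.4,235.4), and the fin top face at x 315.7–333.6, y 303.7–340.4.

```bash
python3 - <<'E'
from h import *
d=np.load("w1.npz");T=(d["p"],d["q"])
B=at_z("wrist",(322.9,88),65,T);H=at_z("wrist",(323.4,235.4),65,T);N=at_z("wrist",(323.9,239.8),72,T);F=at_z("wrist",(324.6,322),99,T)
u=(B-H)[:2];u/=np.linalg.norm(u);v=np.array([u[1],-u[0]])
print(B,H,N,F,np.degrees(np.arctan2(*u[::-1])))
for n,X in zip("BHNF",(B,H,N,F)):print(n,(X-N)[:2]@u,(X-N)[:2]@v)
G=N[:2]-45*u; print(G); rel([F[0],F[1],67],14.6); rel([F[0],F[1],120],14.6)
E
```

```text
[474.16677  -23.362428  65.      ] [ 497.67471874 -110.95312135   65.        ] [ 498.10376083 -111.7610826    72.        ] [ 509.23851183 -153.74444821   99.        ] 105.02324622062501
B 91.58198328266405 -0.20494536469256835
H 0.8915581279397944 -0.20494536469257194
N 0.0 0.0
F -43.43465423628031 -0.12837349311624116
[ 509.76825233 -155.2230158 ]
pos [ 494.9 -114.   160.8] F [0.2 0.2 0.6] slide [-42.1   3.8  93.8] dr [0. 0. 0.] t 2.2
pos [ 494.9 -114.   160.8] F [0.2 0.2 0.6] slide [-42.1   3.8  40.8] dr [0. 0. 0.] t 2.2
```

>>> {"method": "step_arm", "body": {
  "motion": [
    {"slide":[-20,2,15],"dr":[0,0,0],"jaw":40},
    {"slide":[-42,3.7,35],"dr":[0,0,0],"jaw":40},
    {"slide":[-42.5,3.7,55],"dr":[0,0,0],"jaw":40},
    {"slide":[-42.5,3.7,75],"dr":[0,0,0],"jaw":40},
    {"slide":[-42.5,3.7,88],"dr":[0,0,0],"jaw":40},
    {"slide":[-42.5,3.7,93],"dr":[0,0,0],"jaw":40},
    {"slide":[-42.5,3.7,93],"dr":[0,0,0],"jaw":40},
    {"slide":[-42.5,3.7,93],"dr":[0,0,0],"jaw":40}
  ]
}}

```text
clock: 3.2
position: [510.2, -153.5, 68.3]
ee_rot: [0.611, 0.792, 0.0, 0.001]
contact_force: [-0.2, 0.3, -0.6]
gripper_width: 40.2
grasp_force: 0.0
```

>>> {"method": "step_arm", "body": {
  "motion": [
    {"slide":[0,0,0],"dr":[0,0,0],"jaw":30},
    {"slide":[0,0,0],"dr":[0,0,0],"jaw":20},
    {"slide":[0,0,0],"dr":[0,0,0],"jaw":14},
    {"slide":[0,0,0],"dr":[0,0,0],"jaw":10},
    {"slide":[0,0,0],"dr":[0,0,0],"jaw":8},
    {"slide":[0,0,0],"dr":[0,0,0],"jaw":8},
    {"slide":[0,0,0],"dr":[0,0,0],"jaw":8},
    {"slide":[0,0,0],"dr":[0,0,0],"jaw":8}
  ]
}}

```text
clock: 4.2
position: [509.6, -153.5, 67.8]
ee_rot: [0.611, 0.792, -0.0, 0.0]
contact_force: [-2.2, 1.4, 6.2]
gripper_width: 11.3
grasp_force: 58.9
```

```bash
python3 - <<'E'
from h import *
s=arm.read_state();im=optics.get_image("wrist");cv2.imwrite("pics/w2.png",im);print(s["position"],s["contact_force"],s["wrist_torque"])
E
```

```text
[ 509.64464005 -153.54741141   67.82543952] [-2.2010725   1.39591402  6.24671807] [0.28938393 0.5115222  0.11956792]
```

View pics/w2.png

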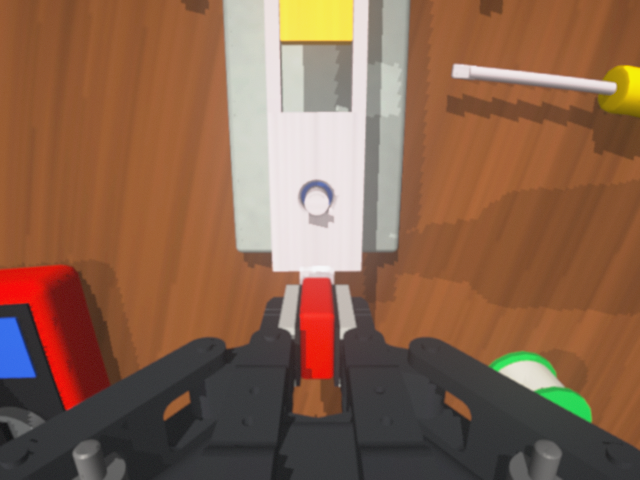

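The fin sits centred between the pads, and the end hole and pin show at (316,197). I lift along the pivot's arc.

>>> {"method": "step_arm", "body": {
  "motion": [
    {"slide":[0.5,0,-5.4],"dr":[0,0,0],"jaw":8},
    {"slide":[1.4,0,-12],"dr":[0,0,0],"jaw":8},
    {"slide":[2.4,0,-19],"dr":[0,0,0],"jaw":8},
    {"slide":[3.9,0,-27],"dr":[0,0,0],"jaw":8},
    {"slide":[5.2,0,-33.5],"dr":[0,0,0],"jaw":8},
    {"slide":[6.8,0,-40],"dr":[0,0,0],"jaw":8},
    {"slide":[8.5,0,-46.5],"dr":[0,0,0],"jaw":8},
    {"slide":[10.3,0,-53],"dr":[0,0,0],"jaw":8}
  ]
}}

```text
clock: 5.25
position: [506.8, -143.4, 120.9]
ee_rot: [0.611, 0.792, -0.0, -0.0]
contact_force: [0.1, 2.5, -5.1]
gripper_width: 11.0
grasp_force: 58.4
```

```bash
python3 - <<'E'
from h import *
s=arm.read_state();print(s["position"],s["contact_force"],s["wrist_torque"],s["ee_rot"])
a=[optics.get_image("top"),optics.get_image("wrist")]
cv2.imwrite("pics/l_top.png",a[0]);cv2.imwrite("pics/l_w.png",a[1])
E
```

```text
[ 506.7534714  -143.37888775  120.86450325] [ 0.10015534  2.53790959 -5.11368273] [0.18069892 0.10534465 0.06653554] [ 6.11014219e-01  7.91619588e-01 -8.68330690e-05 -2.11571514e-04]
```

>>> {"method": "step_arm", "body": {
  "motion": [
    {"slide":[-4,0,0],"dr":[0,0,0],"jaw":8},
    {"slide":[-14,0,0],"dr":[0,0,0],"jaw":8},
    {"slide":[-28,0,0],"dr":[0,0,0],"jaw":8},
    {"slide":[-44,0,0],"dr":[0,0,0],"jaw":8},
    {"slide":[-60,0,0],"dr":[0,0,0],"jaw":8},
    {"slide":[-76,0,0],"dr":[0,0,0],"jaw":8},
    {"slide":[-87,0,0],"dr":[0,0,0],"jaw":8},
    {"slide":[-92,0,0],"dr":[0,0,0],"jaw":8}
  ]
}}

```text
clock: 6.35
position: [530.4, -233.5, 120.5]
ee_rot: [0.611, 0.791, -0.0, 0.0]
contact_force: [-2.0, 1.9, -5.1]
gripper_width: 11.2
grasp_force: 58.5
```

```bash
python3 - <<'E'
from h import *
s=arm.read_state();print(s["position"],s["contact_force"],s["wrist_torque"],s["ee_rot"])
a=[optics.get_image("top"),optics.get_image("wrist")]
z=lambda i:cv2.resize(i,(400,300))
t=cv2.resize(a[0][245:325,255:455],(800,320),interpolation=cv2.INTER_CUBIC)
w=cv2.resize(a[1][0:280,130:510],(380,280));cv2.imwrite("pics/p_top.png",a[0]);cv2.imwrite("pics/p_w.png",a[1])
c=np.zeros((600,800,3),np.uint8);c[:320]=t;c[320:600,:380]=w;cv2.imwrite("pics/p.png",c)
E
```

```text
[ 530.38165991 -233.49948445  120.46934071] [-2.02984326  1.9033927  -5.11836589] [0.34472435 0.15551976 0.09711969] [ 6.11379421e-01  7.91337603e-01 -4.22640218e-05  4.78152862e-06]
```

View pics/p.png

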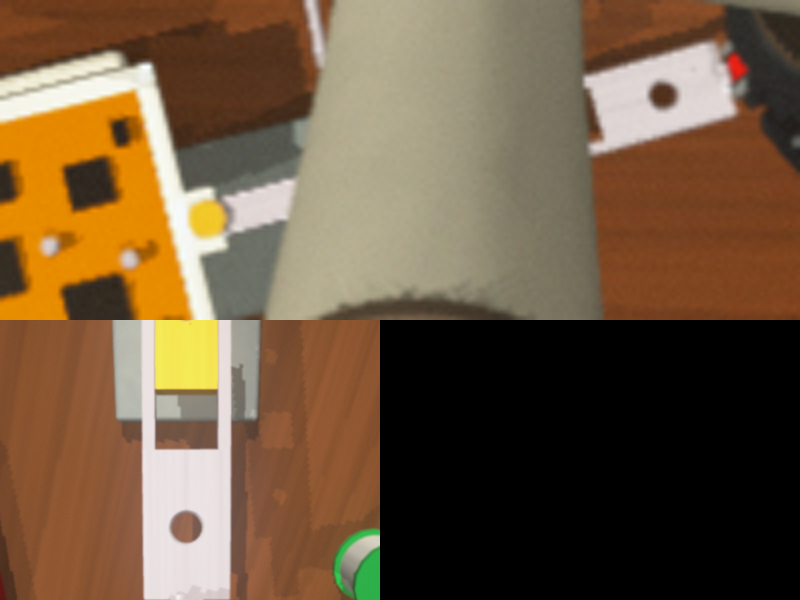

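The top view shows the carriage pulled in, with the pivot knob at about (306.8,299.3). The bar is lifted with its end hole free, and the arm hides the brass hole. I'll check the travel from the knob's shift.

```bash
python3 - <<'E'
from h import *
def knob(f):
    i=cv2.imread(f);h=cv2.cvtColor(i,cv2.COLOR_BGR2HSV)
    m=cv2.inRange(h,(22,150,150),(35,255,255));m[:270]=0;m[330:]=0
    n,l,s,c=cv2.connectedComponentsWithStats(m)
    return [(c[k].round(2),s[k,4]) for k in range(1,n) if 25<s[k,4]<200]
A={}
for f in("top","l_top","p_top"):
    A[f]=knob(f"pics/{f}.png");print(f,A[f])
w=lambda f:at_z("top",A[f][0][0],72)
print(w("top"),w("l_top")-w("top"),w("p_top")-w("top"),np.linalg.norm((w("p_top")-w("top"))[:2]))
v=w("p_top")-w("top");print(np.degrees(np.arctan2(v[1],v[0]))+180)
E
```

```text
top [(array([258.29, 311.24]), np.int32(55))]
l_top [(array([339.65, 289.59]), np.int32(96)), (array([258.61, 311.  ]), np.int32(57))]
p_top [(array([306.23, 299.32]), np.int32(57))]
[440.06226407 107.12867891  72.        ] [  43.29525471 -153.2908592     0.        ] [ 23.97570983 -90.17703543   0.        ] 93.30987290210395
104.88899611648618
```

Travel is about 93 mm and about 92.3 mm is wanted. I lower along the arc to just above the pin, pushing back 0.6 mm on the way.

>>> {"method": "step_arm", "body": {
  "motion": [
    {"slide":[-0.4,0,2],"dr":[0,0,0],"jaw":8},
    {"slide":[-1.3,0,5],"dr":[0,0,0],"jaw":8},
    {"slide":[-2.2,0,9],"dr":[0,0,0],"jaw":8},
    {"slide":[-3.1,0,12],"dr":[0,0,0],"jaw":8},
    {"slide":[-3.9,0,15],"dr":[0,0,0],"jaw":8},
    {"slide":[-4.6,0,18],"dr":[0,0,0],"jaw":8},
    {"slide":[-4.6,0,18],"dr":[0,0,0],"jaw":8},
    {"slide":[-4.6,0,18],"dr":[0,0,0],"jaw":8}
  ]
}}

```text
clock: 7.45
position: [531.4, -236.9, 102.4]
ee_rot: [0.611, 0.792, 0.0, -0.0]
contact_force: [-1.3, -2.4, 0.0]
gripper_width: 10.9
grasp_force: 58.9
```

```bash
cat > chk.py <<'E'
from h import *
s=arm.read_state();print(s["position"].round(2),s["contact_force"].round(2),s["wrist_torque"].round(2))
i=optics.get_image("top");h=cv2.cvtColor(i,cv2.COLOR_BGR2HSV)
m=cv2.inRange(h,(22,150,150),(35,255,255));m[:270]=0;m[330:]=0
n,l,st,c=cv2.connectedComponentsWithStats(m)
for k in range(1,n):
    if 25<st[k,4]<200 and c[k][0]<325: print(c[k].round(2),np.linalg.norm((at_z("top",c[k],72)-at_z("top",(258.29,311.24),72))[:2]).round(2))
E
python3 chk.py
```

```text
[ 531.41 -236.9   102.44] [-1.35 -2.42  0.04] [-0.04  0.08  0.08]
[305.39 299.52] 91.68
```

>>> {"method": "step_arm", "body": {
  "motion": [
    {"slide":[-0.3,0,1],"dr":[0,0,0],"jaw":8},
    {"slide":[-0.6,0,2],"dr":[0,0,0],"jaw":8},
    {"slide":[-0.9,0,3],"dr":[0,0,0],"jaw":8},
    {"slide":[-1.1,0,4],"dr":[0,0,0],"jaw":8},
    {"slide":[-1.3,0,4.5],"dr":[0,0,0],"jaw":8},
    {"slide":[-1.4,0,5],"dr":[0,0,0],"jaw":8},
    {"slide":[-1.4,0,5],"dr":[0,0,0],"jaw":8},
    {"slide":[-1.4,0,5],"dr":[0,0,0],"jaw":8}
  ]
}}

```text
clock: 8.5
position: [531.6, -238.2, 97.4]
ee_rot: [0.611, 0.792, -0.0, -0.0]
contact_force: [-0.9, -0.1, -0.5]
gripper_width: 11.4
grasp_force: 58.8
```

```bash
python3 chk.py
```

```text
[ 531.63 -238.2    97.44] [-0.89 -0.08 -0.54] [0.83 0.26 0.04]
[305.33 299.56] 91.54
```

>>> {"method": "step_arm", "body": {
  "motion": [
    {"slide":[-0.1,0,0.5],"dr":[0,0,0],"jaw":8},
    {"slide":[-0.2,0,1],"dr":[0,0,0],"jaw":8},
    {"slide":[-0.3,0,1.5],"dr":[0,0,0],"jaw":8},
    {"slide":[-0.5,0,2],"dr":[0,0,0],"jaw":8},
    {"slide":[-0.6,0,2.5],"dr":[0,0,0],"jaw":8},
    {"slide":[-0.6,0,2.5],"dr":[0,0,0],"jaw":8},
    {"slide":[-0.6,0,2.5],"dr":[0,0,0],"jaw":8},
    {"slide":[-0.6,0,2.5],"dr":[0,0,0],"jaw":8}
  ]
}}

```text
clock: 9.55
position: [531.9, -238.9, 95.0]
ee_rot: [0.611, 0.792, -0.0, -0.0]
contact_force: [-1.2, 1.3, -0.4]
gripper_width: 11.0
grasp_force: 58.7
```

```bash
python3 chk.py
```

```text
[ 531.86 -238.91   94.96] [-1.25  1.28 -0.43] [1.1  0.38 0.02]
[305.39 299.52] 91.68
```

>>> {"method": "step_arm", "body": {
  "motion": [
    {"slide":[-0.1,0,0.5],"dr":[0,0,0],"jaw":8},
    {"slide":[-0.2,0,1],"dr":[0,0,0],"jaw":8},
    {"slide":[-0.3,0,1.5],"dr":[0,0,0],"jaw":8},
    {"slide":[-0.4,0,2],"dr":[0,0,0],"jaw":8},
    {"slide":[-0.5,0,2.5],"dr":[0,0,0],"jaw":8},
    {"slide":[-0.6,0,3],"dr":[0,0,0],"jaw":8},
    {"slide":[-0.6,0,3],"dr":[0,0,0],"jaw":8},
    {"slide":[-0.6,0,3],"dr":[0,0,0],"jaw":8}
  ]
}}

```text
clock: 10.6
position: [532.2, -239.6, 92.1]
ee_rot: [0.611, 0.792, -0.0, 0.0]
contact_force: [-0.4, 2.2, -1.5]
gripper_width: 11.0
grasp_force: 58.7
```

```bash
python3 chk.py
```

```text
[ 532.19 -239.62   92.07] [-0.42  2.15 -1.46] [0.95 0.3  0.05]
[305.52 299.52] 91.91
```

>>> {"method": "step_arm", "body": {
  "motion": [
    {"slide":[-0.2,0,1],"dr":[0,0,0],"jaw":8},
    {"slide":[-0.4,0,2],"dr":[0,0,0],"jaw":8},
    {"slide":[-0.6,0,3],"dr":[0,0,0],"jaw":8},
    {"slide":[-0.8,0,4],"dr":[0,0,0],"jaw":8},
    {"slide":[-0.9,0,5],"dr":[0,0,0],"jaw":8},
    {"slide":[-1.1,0,6],"dr":[0,0,0],"jaw":8},
    {"slide":[-1.2,0,7],"dr":[0,0,0],"jaw":8},
    {"slide":[-1.2,0,7],"dr":[0,0,0],"jaw":8}
  ]
}}

```text
clock: 11.65
position: [532.6, -240.9, 85.2]
ee_rot: [0.611, 0.792, 0.0, 0.0]
contact_force: [-1.3, -0.3, 1.0]
gripper_width: 11.0
grasp_force: 58.7
```

```bash
python3 chk.py
```

```text
[ 532.62 -240.92   85.16] [-1.32 -0.26  0.98] [0.59 0.33 0.11]
[305.46 299.48] 91.83
```

>>> {"method": "step_arm", "body": {
  "motion": [
    {"slide":[-0.2,0,1],"dr":[0,0,0],"jaw":8},
    {"slide":[-0.3,0,2],"dr":[0,0,0],"jaw":8},
    {"slide":[-0.5,0,3],"dr":[0,0,0],"jaw":8},
    {"slide":[-0.6,0,4],"dr":[0,0,0],"jaw":8},
    {"slide":[-0.8,0,5],"dr":[0,0,0],"jaw":8},
    {"slide":[-0.9,0,6],"dr":[0,0,0],"jaw":8},
    {"slide":[-1.1,0,7],"dr":[0,0,0],"jaw":8},
    {"slide":[-1.1,0,7],"dr":[0,0,0],"jaw":8}
  ]
}}

```text
clock: 12.7
position: [532.8, -241.8, 78.1]
ee_rot: [0.611, 0.792, 0.0, 0.0]
contact_force: [1.2, -3.3, -0.1]
gripper_width: 11.2
grasp_force: 58.7
```

```bash
python3 chk.py
```

```text
[ 532.82 -241.84   78.07] [ 1.22 -3.3  -0.07] [-0.07  0.09  0.09]
[305.26 299.59] 91.4
```

>>> {"method": "step_arm", "body": {
  "motion": [
    {"slide":[-0.2,0,1],"dr":[0,0,0],"jaw":8},
    {"slide":[-0.3,0,2],"dr":[0,0,0],"jaw":8},
    {"slide":[-0.5,0,3],"dr":[0,0,0],"jaw":8},
    {"slide":[-0.7,0,4],"dr":[0,0,0],"jaw":8},
    {"slide":[-0.8,0,5],"dr":[0,0,0],"jaw":8},
    {"slide":[-1,0,6],"dr":[0,0,0],"jaw":8},
    {"slide":[-1.1,0,7],"dr":[0,0,0],"jaw":8},
    {"slide":[-1.1,0,7],"dr":[0,0,0],"jaw":8}
  ]
}}

```text
clock: 13.75
position: [532.9, -242.8, 70.9]
ee_rot: [0.611, 0.792, -0.0, -0.0]
contact_force: [0.5, -3.2, 0.5]
gripper_width: 11.3
grasp_force: 58.6
```

```bash
python3 chk.py
```

```text
[ 532.89 -242.78   70.94] [ 0.48 -3.15  0.48] [0.04 0.14 0.08]
[305.26 299.59] 91.4
```

>>> {"method": "step_arm", "body": {
  "motion": [
    {"slide":[0,0,0.4],"dr":[0,0,0],"jaw":8},
    {"slide":[-0.1,0,0.8],"dr":[0,0,0],"jaw":8},
    {"slide":[-0.2,0,1.2],"dr":[0,0,0],"jaw":8},
    {"slide":[-0.2,0,1.6],"dr":[0,0,0],"jaw":8},
    {"slide":[-0.3,0,2],"dr":[0,0,0],"jaw":8},
    {"slide":[-0.3,0,2.3],"dr":[0,0,0],"jaw":8},
    {"slide":[-0.3,0,2.6],"dr":[0,0,0],"jaw":8},
    {"slide":[-0.3,0,2.6],"dr":[0,0,0],"jaw":8}
  ]
}}

```text
clock: 14.8
position: [533.0, -243.1, 68.5]
ee_rot: [0.611, 0.792, -0.0, -0.0]
contact_force: [-0.4, -1.3, 0.6]
gripper_width: 10.9
grasp_force: 58.6
```

```bash
python3 chk.py
```

```text
[ 533.01 -243.1    68.45] [-0.41 -1.3   0.6 ] [0.26 0.16 0.07]
[305.26 299.59] 91.4
```

>>> {"method": "step_arm", "body": {
  "motion": [
    {"slide":[0,0,0.1],"dr":[0,0,0],"jaw":8},
    {"slide":[0,0,0.2],"dr":[0,0,0],"jaw":8},
    {"slide":[0,0,0.3],"dr":[0,0,0],"jaw":8},
    {"slide":[0,0,0.4],"dr":[0,0,0],"jaw":8},
    {"slide":[0,0,0.5],"dr":[0,0,0],"jaw":8},
    {"slide":[0,0,0.6],"dr":[0,0,0],"jaw":8},
    {"slide":[0,0,0.7],"dr":[0,0,0],"jaw":8},
    {"slide":[0,0,0.7],"dr":[0,0,0],"jaw":8}
  ]
}}

```text
clock: 15.85
position: [533.1, -243.1, 68.2]
ee_rot: [0.611, 0.792, 0.0, 0.0]
contact_force: [-1.5, -0.1, 4.4]
gripper_width: 11.6
grasp_force: 59.3
```

```bash
python3 chk.py
```

```text
[ 533.11 -243.14   68.18] [-1.55 -0.11  4.37] [0.52 0.59 0.07]
[305.26 299.59] 91.4
```

Contact with the shoulder gives 4.4 N, at nearly the starting height and force. Opening gently, then I'll rise and look.

>>> {"method": "step_arm", "body": {
  "motion": [
    {"slide":[0,0,0],"dr":[0,0,0],"jaw":12},
    {"slide":[0,0,0],"dr":[0,0,0],"jaw":16},
    {"slide":[0,0,0],"dr":[0,0,0],"jaw":22},
    {"slide":[0,0,0],"dr":[0,0,0],"jaw":28},
    {"slide":[0,0,0],"dr":[0,0,0],"jaw":34},
    {"slide":[0,0,0],"dr":[0,0,0],"jaw":36},
    {"slide":[0,0,0],"dr":[0,0,0],"jaw":36},
    {"slide":[0,0,0],"dr":[0,0,0],"jaw":36}
  ]
}}

```text
clock: 16.9
position: [533.0, -243.1, 67.8]
ee_rot: [0.611, 0.792, 0.0, 0.0]
contact_force: [-0.4, -0.3, 0.1]
gripper_width: 36.1
grasp_force: 0.0
```

>>> {"method": "step_arm", "body": {
  "motion": [
    {"slide":[0,0,-5],"dr":[0,0,0],"jaw":36},
    {"slide":[0,0,-15],"dr":[0,0,0],"jaw":36},
    {"slide":[0,0,-30],"dr":[0,0,0],"jaw":36},
    {"slide":[0,0,-50],"dr":[0,0,0],"jaw":36},
    {"slide":[10,0,-70],"dr":[0,0,0],"jaw":36},
    {"slide":[25,0,-90],"dr":[0,0,0],"jaw":36},
    {"slide":[45,0,-100],"dr":[0,0,0],"jaw":36},
    {"slide":[45,0,-100],"dr":[0,0,0],"jaw":36}
  ]
}}

```text
clock: 17.9
position: [521.6, -198.0, 169.1]
ee_rot: [0.61, 0.792, 0.001, 0.001]
contact_force: [-0.1, 0.5, -1.3]
gripper_width: 35.9
grasp_force: 0.0
```

```bash
python3 - <<'E'
from h import *
s=arm.read_state();i=optics.get_image("wrist");j=optics.get_image("side")
a=i[0:350,200:450];b=cv2.resize(j[170:310,330:430],(400,560),interpolation=cv2.INTER_CUBIC)
c=np.zeros((560,800,3),np.uint8);c[:,:400]=cv2.resize(a,(400,560));c[:,400:]=b
cv2.imwrite("pics/f.png",c);print(s["position"],s["contact_force"])
E
python3 chk.py
```

```text
[ 521.59918557 -197.99950297  169.07930153] [-0.08042619  0.49491323 -1.31224365]
[ 521.33 -198.9   167.61] [ 0.29 -0.42 -0.25] [ 0.01 -0.   -0.04]
[303.46 299.35] 88.23
```

View pics/f.png

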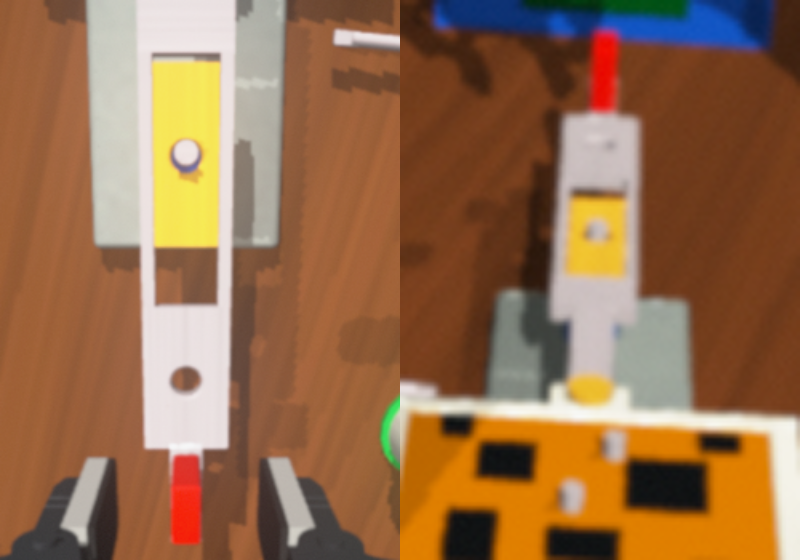

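The wrist view shows the pin standing up through the brass hole at (186,153), and the side view agrees at (597,230). The stay is flat and the fin is free between the open fingers. Handing in.

```bash
python3 -c "
from bench import arm
print(arm.job_done())"
```

```text
the job is handed in; nothing more can be done
None
```

The job is handed in: the brass block's hole is over the pin, the stay lies fully down on the shoulder and is let go; the hand-in returned no verdict, and the highest force I read while lowering was about 4 N at the wrist.

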